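# Hang the rubber stamps back on their rack in order of size

## Robot

A 6-joint arm with a two-finger parallel gripper is mounted at the origin on a cart in front of the work surface, level with it; the furniture and walls round the work are solid. World frame = base frame: x ahead of the robot, y to its left, z up, the work surface at z = 0. Lengths are in m, angles in rad, forces in N, time in s.
With the tool pointing down it reaches from about 0.275 to 0.875 m from the base axis. Payload 12.5 kg.
Tool frame: the origin (TCP) lies at the very end of the fingers, on their centre line; the grasp point (between the pads) lies 19 mm behind it; z points along the fingers, y is the line along which they close (so a half turn about z gives the same grasp; the last joint's range is limited). The gripper opens to 85 mm and grips with 20 to 120 N. Pads are 22 mm wide; open, the fingers measure 114 mm over their backs; the gripper's body (76 mm by 85 mm) begins 54 mm behind the grasp point. The pads swing forward as they close: fully open they stand 13 mm farther back than shut.
Start: joints at [1.11, 0.351, 1.652, -0, 1.139, -0.085], TCP at [0.202, 0.512, 0.231] pointing down, gripper open.
Joint ranges: [-2.75, 2.75], [-0.79, 2.1], [0.01, 2.65], [-1.57, 4.71], [0.07, 3.14], [-2.87, 2.87]. Speed limits (rad/s): [2.22, 2.22, 2.79, 3.14, 3.14, 3.14].

## Interface

Orientations are given as a 3x3 rotation matrix whose columns are the frame's x, y, z axes.
In Python, from station import ctrl gives the robot as it stands. The module is installed in compiled form; this text tells all that it offers.
- The arm moves only by the tool move_arm, never from a script. Its argument "series" is a list of rows, each an object of numbers: "wx", "wy", "wz": the turn, a rotation vector about the tool's x, y, z in units of 5 degrees (1.0 is 5 degrees); "x", "y", "z": the shift along the tool's x, y, z in m; "jaw": the finger opening in m, from 0 to 0.0854. In form: [{"wx": .., "wy": .., "wz": .., "x": .., "y": .., "z": .., "jaw": ..}, ...]. A call has 1 to 12 rows; each row is the pose to reach, as a shift and turn from the pose commanded when the call began, along the tool's axes at that moment; what a row does not reach only later rows make up. A row lasts 1/8 s, in which the tool goes at most 62.5 mm and 10.7 degrees, less where a joint would pass 70% of its speed; a pose out of reach is approached as far as the arm can. A call with a gripper value outside its range is refused whole. The fingers move at their own pace and stop on an object; "grip_force" is the grip in N (left out, the last holds). Time passes only in rows, so rows that repeat a pose let the fingers close. It gives the time, the measured TCP pose, the force, the opening and the grip force at its end, in the units of the state.
- ctrl.get_state(): the state, without advancing time (a new reading comes with each control period).
- ctrl.read_camera(name): name is "scene" or "top"; returns a dict with "img" (420x560x3 uint8, red, green, blue), "depth" (420x560 float32, m along the optical axis (not along the pixel's ray), 0 where there is no reading), "intrinsics" (3x3 intrinsics, pixels), "world_to_cam" (4x4, takes a point from world to camera coordinates). Camera axes: x right, y up, looking along -z (the intrinsics and any distortion apply to the point x, -y, -z); pixel columns grow to the right and rows downward; lengths in m; the calibration is good to about 2 mm. A picture is of the moment at which its call begins.
- ctrl.hand_in(): hands the job in; it is judged then, once.
Trained networks look in the newest picture that a camera, given by its name, has taken for a name from the list of things; names that differ only in an ending like _2 or _b are one class to them, and where a whole thing is asked for, a point or a joint stands for the part that bears it (a point fixed in the world has none). Each returns a list of dicts, best first, with "p" (0 to 1); they miss things now and then, are a little off and sometimes report something else, mostly with a low value. They report only what shows in the picture. A call takes as long as a camera call. They do not tell look-alikes from the thing itself.
- ctrl.masks_of(name, camera): "mask" (420x560 bool, what is visible of it) and "rect" ([left, top, right, bottom] as shares, 0 to 1, of the picture: columns of its width, rows of its height, round what is visible of it).
- ctrl.pinpoint(name, camera): "centre" ([column, row] as shares, 0 to 1, of the picture: columns of its width, rows of its height: a listed point, or the origin of a listed thing).
The state is a dict: "time": time; "joints": joint angles; "dq": joint speeds; "tau": joint torques, N m; "position": TCP position; "tcp_rot": TCP orientation; "ft_force": force on the tool from outside, world axes, zero at the start; "moment": the same for the moment, N m; "opening": finger opening in m; "finger_force": force on a finger pad.
Only numpy, scipy, OpenCV 4.12 (cv2) and the standard library are available. Lean on these libraries where they do the work, as an engineer would, in place of code of your own. Each camera call takes 0.05 s, during which the arm holds its last target. There are 200 camera calls.

## Task

The goods-in stamps have been left standing about the counter. Hang all four back on the stamp rack in order of plate size, the shortest plate in the fork at the left-hand end as you face it and the longest at the right-hand end: each by its neck, collar down on the fork, hanging upright with the long side of its plate along the rack.

Things in the scene. Friction and masses are not known exactly. Their poses are not given: they have to be found in the camera images.
- neck_small (a point): Rubber stamp, pale wooden handle, wooden plate 36 x 30 mm, standing. Point: on its upright axis under the collar, 46 mm above the underside, 46 mm below the top. z up, y along the plate's long side (ends alike). From the underside: plate 0 to 18 mm, neck (diameter 10) to 46 mm, collar (38) to 51 mm, round handle (28) above; grasp it about 32 mm above the point. Under 0.12 kg
- neck_medium (a point): Rubber stamp, black handle, wooden plate 50 x 30 mm, standing. Point: on its upright axis under the collar, 46 mm above the underside, 46 mm below the top. z up, y along the plate's long side (ends alike). From the underside: plate 0 to 18 mm, neck (diameter 10) to 46 mm, collar (38) to 51 mm, round handle (28) above; grasp it about 32 mm above the point. Under 0.12 kg
- neck_large (a point): Rubber stamp, red handle, wooden plate 64 x 30 mm, standing. Point: on its upright axis under the collar, 46 mm above the underside, 46 mm below the top. z up, y along the plate's long side (ends alike). From the underside: plate 0 to 18 mm, neck (diameter 10) to 46 mm, collar (38) to 51 mm, round handle (28) above; grasp it about 32 mm above the point. Under 0.12 kg
- neck_widest (a point): Rubber stamp, blue handle, wooden plate 78 x 30 mm, standing. Point: on its upright axis under the collar, 46 mm above the underside, 46 mm below the top. z up, y along the plate's long side (ends alike). From the underside: plate 0 to 18 mm, neck (diameter 10) to 46 mm, collar (38) to 51 mm, round handle (28) above; grasp it about 32 mm above the point. Under 0.12 kg
- rack: Dark steel stamp rack, 340 mm long, fixed: a bar on two posts (y = +-162 mm) with four aluminium forks open towards the robot (rack's -x). Origin on the counter under the middle of the row of seats; y along the bar to the left as the robot sees it, z up. Forks' and bar's tops are 120 mm up. Fork spacing widens to the right; the white card strip behind each fork is as long as its stamp's plate
- seat_small (a point): Fork 1 from the left, 36 mm card strip. Point: on the tines' top, where the middle of the collar's underside belongs; axes as the rack's. Tines 6 mm thick, 22 mm apart, reach 31 mm in front (-x), tips turned up 5 mm; bar closes the slot 11 mm behind. Neck goes in from the front, collar above the tips, plate below the tines, then is let down
- seat_medium (a point): Fork 2 from the left, 50 mm card strip. Point: on the tines' top, where the middle of the collar's underside belongs; axes as the rack's. Tines 6 mm thick, 22 mm apart, reach 31 mm in front (-x), tips turned up 5 mm; bar closes the slot 11 mm behind. Neck goes in from the front, collar above the tips, plate below the tines, then is let down
- seat_large (a point): Fork 3 from the left, 64 mm card strip. Point: on the tines' top, where the middle of the collar's underside belongs; axes as the rack's. Tines 6 mm thick, 22 mm apart, reach 31 mm in front (-x), tips turned up 5 mm; bar closes the slot 11 mm behind. Neck goes in from the front, collar above the tips, plate below the tines, then is let down
- seat_widest (a point): Fork 4 from the left, 78 mm card strip. Point: on the tines' top, where the middle of the collar's underside belongs; axes as the rack's. Tines 6 mm thick, 22 mm apart, reach 31 mm in front (-x), tips turned up 5 mm; bar closes the slot 11 mm behind. Neck goes in from the front, collar above the tips, plate below the tines, then is let down
Mind the look-alikes: they are no part of the job. Leave any turquoise look-alike of the part that bears neck_small alone.

How it is judged:
At the end, for the whole second after the job is handed in: Each stamp hangs in its own fork, in order of plate length from left to right: the point under its collar within 12 mm (horizontally) of its seat, and no more than 5 mm above or 4 mm below it, upright within 0.12 rad, its plate's long side along the rack within 0.30 rad (either way round) (horizontal distance between neck_small and seat_small below 0.012 m and z of neck_small in the frame of seat_small between -0.004 and 0.005 m and angle between each of neck_small, neck_medium, neck_large, neck_widest's own z axis and vertical below 0.12 rad and angle between the y axis of each of neck_small, neck_medium, neck_large, neck_widest and the y axis of rack, either way round below 0.3 rad and horizontal distance between neck_medium and seat_medium below 0.012 m and z of neck_medium in the frame of seat_medium between -0.004 and 0.005 m and horizontal distance between neck_large and seat_large below 0.012 m and z of neck_large in the frame of seat_large between -0.004 and 0.005 m and horizontal distance between neck_widest and seat_widest below 0.012 m and z of neck_widest in the frame of seat_widest between -0.004 and 0.005 m); the robot touches nothing.
It also fails if it takes over 112 s, if anything falls off the work surface, if the arm or the gripper's body presses on something with over 40 N, if the wrist force passes 120 N, or if a joint passes its speed limit or range.

## Working session

There is one attempt and no reset: what is moved stays moved. The work goes in short steps, Python scripts to look and compute and a tool call to move; the robot and the scene stay as the last step left them, time stands still between calls to the robot, and variables do not carry over. Pictures are saved under pics/ and viewed, at most 14 in all, crops included, and the job is handed in when it is done.

Besides the shell and the picture viewer there is one more tool, called after ">>>" as name(argument=value, ...) on one line, values as JSON. move_arm: Moves the arm, as the interface text tells. Its arguments: {"type":"object","properties":{"series":{"type":"array","items":{"type":"object","properties":{"wx":{"type":"number"},"wy":{"type":"number"},"wz":{"type":"number"},"x":{"type":"number"},"y":{"type":"number"},"z":{"type":"number"},"jaw":{"type":"number"}}}},"grip_force":{"type":"number"}},"required":["series"]}

```bash
mkdir -p pics; cat > h.py <<'E'
import numpy as np, cv2
from station import ctrl
def cam(n):
    return ctrl.read_camera(n)
def save(c,f): cv2.imwrite(f,c['img'][:,:,::-1])
def ray(c,u,v):
    K=c['intrinsics'];T=np.linalg.inv(c['world_to_cam'])
    d=np.array([(u-K[0,2])/K[0,0],-(v-K[1,2])/K[1,1],-1.])
    return T[:3,3],T[:3,:3]@d
def atz(c,u,v,z):
    o,d=ray(c,u,v); return o+d*(z-o[2])/d[2]
def cloud(c):
    h,w=c['depth'].shape;u,v=np.meshgrid(np.arange(w),np.arange(h))
    K=c['intrinsics'];D=c['depth']
    P=np.stack([(u-K[0,2])/K[0,0]*D,-(v-K[1,2])/K[1,1]*D,-D],-1)
    T=np.linalg.inv(c['world_to_cam'])
    return P@T[:3,:3].T+T[:3,3]
E
python3 - <<'E'
from h import *
for n in('scene','top'):
    c=cam(n);save(c,f'pics/{n}0.png');print(n,c['intrinsics'].tolist(),np.linalg.inv(c['world_to_cam']).round(3).tolist())
    for k in('neck_small','neck_medium','neck_large','neck_widest','rack','seat_small','seat_medium','seat_large','seat_widest'):
        for r in ctrl.pinpoint(k,n):
            if r['p']>.2: 
                u,v=r['centre'][0]*560,r['centre'][1]*420
                z=0.12 if 'seat' in k else .046 if 'neck' in k else 0
                print(k,round(r['p'],2),round(u),round(v),atz(c,u,v,z).round(3))
s=ctrl.get_state();print(s)
E
```

```text
scene [[460.71889986846855, 0.0, 281.1848290381805], [0.0, 460.71889986846855, 210.71986295806596], [0.0, 0.0, 1.0]] [[0.745, 0.462, -0.481, 0.106], [-0.667, 0.51, -0.544, -0.414], [-0.007, 0.726, 0.688, 0.713], [0.0, 0.0, 0.0, 1.0]]
neck_small 0.83 202 177 [0.513 0.319 0.046]
neck_small 0.62 283 281 [ 0.45  -0.028  0.046]
neck_medium 0.61 229 224 [0.467 0.155 0.046]
neck_medium 0.58 257 144 [0.687 0.332 0.046]
neck_large 0.79 322 308 [ 0.462 -0.116  0.046]
neck_widest 0.64 189 212 [0.427 0.242 0.046]
seat_medium 0.5 274 156 [0.622 0.191 0.12 ]
seat_large 0.5 304 172 [0.63  0.109 0.12 ]
seat_large 0.37 229 224 [0.427 0.092 0.12 ]
seat_widest 0.59 282 285 [ 0.406 -0.074  0.12 ]
seat_widest 0.48 330 194 [0.622 0.025 0.12 ]
top [[481.00853665289117, 0.0, 287.00274263876395], [0.0, 481.00853665289117, 211.51701391467088], [0.0, 0.0, 1.0]] [[-0.011, 0.986, -0.168, 0.385], [-1.0, -0.014, -0.019, 0.084], [-0.021, 0.168, 0.986, 1.123], [0.0, 0.0, 0.0, 1.0]]
neck_small 0.73 195 235 [0.518 0.312 0.046]
neck_small 0.65 347 265 [ 0.446 -0.029  0.046]
neck_medium 0.73 262 254 [0.474 0.161 0.046]

[... 462 characters left out ...]
905778e+00, -8.45901249e-02]), 'dq': array([-6.93139514e-04,  7.82857169e-05, -4.69072412e-04,  1.67687798e-04,
       -1.24690748e-03,  1.17576235e-04]), 'tau': array([ 1.18256179e-03, -5.06051517e+01, -2.91647261e+01, -6.86073508e-05,
        6.52371109e-04,  2.70557848e-05]), 'position': array([0.20184   , 0.51163291, 0.23130485]), 'tcp_rot': array([[-9.30203160e-01,  3.67045066e-01,  1.37036009e-05],
       [ 3.67045066e-01,  9.30203158e-01,  6.97046887e-05],
       [ 1.28376292e-05,  6.98693608e-05, -9.99999997e-01]]), 'ft_force': array([ 0.51124051, -0.51856367,  0.25346541]), 'moment': array([ 0.02930051, -0.04734746,  0.0378947 ]), 'finger_force': 0.0, 'opening': 0.08559135315918848}
```

View pics/scene0.png

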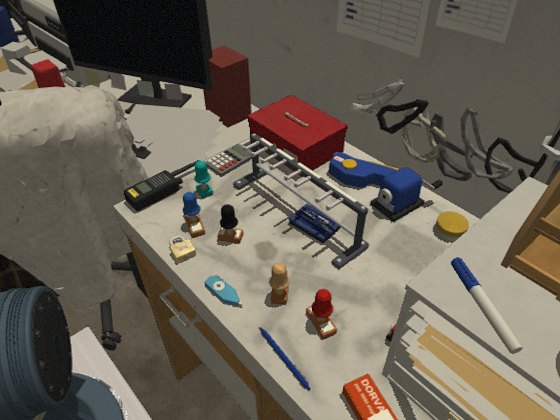

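View pics/top0.png

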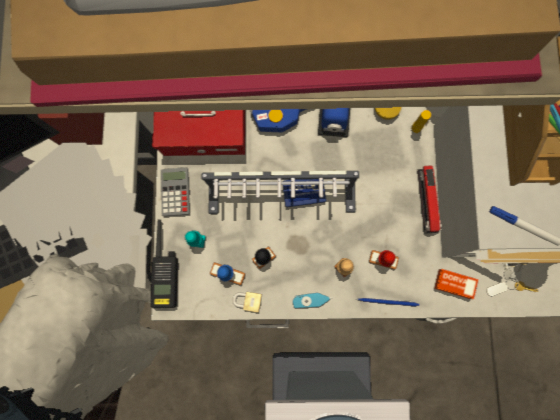

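The scene view shows the turquoise look-alike at (203,178), which I'll leave alone. The real stamps are pale (280,283), black (230,224), red (321,310) and blue (192,213). Next I'll measure the handles, plates and forks by depth and check them in an enlarged crop.

```bash
python3 - <<'E'
from h import *
c=cam('top');P=cloud(c);im=c['img']
s=cam('scene');Q=cloud(s)
A=np.vstack([P.reshape(-1,3)[c['depth'].ravel()>0],Q.reshape(-1,3)[s['depth'].ravel()>0]])
for n,(x,y) in dict(small=(.446,-.029),medium=(.474,.161),large=(.463,-.113),widest=(.433,.242)).items():
    for nm,M,k in(('top',P,c),('scene',Q,s)):
        m=(np.hypot(M[...,0]-x,M[...,1]-y)<.06)&(k['depth']>0)
        hi=M[m&(M[...,2]>.072)]
        pl=m&(M[...,2]>.010)&(M[...,2]<.024)
        r=cv2.minAreaRect((M[pl][:,:2]*1000).astype(np.float32))
        print(n,nm,'handle',len(hi),((hi.min(0)+hi.max(0))/2).round(4),'zmax',hi[:,2].max().round(3),'plate',pl.sum(),np.round(r[0]),np.round(r[1]),round(r[2],1))
# rack
m=(P[...,2]>.105)&(P[...,2]<.14)&(P[...,0]>.5)&(P[...,0]<.75)&(P[...,1]>-.15)&(P[...,1]<.35)
R=P[m];print('rack',R.min(0),R.max(0)); r=cv2.minAreaRect((R[:,:2]*1000).astype(np.float32));print(r)
# shelf height
sh=P[60:100,100:500].reshape(-1,3);print('shelf',np.percentile(sh,[5,50,95],axis=0).round(3))
print('row100',P[90:110:4,300].round(3))
cv2.imwrite('pics/a.png',cv2.resize(im[150:230,190:370,::-1],(792,352),interpolation=cv2.INTER_CUBIC))
cv2.imwrite('pics/b.png',cv2.resize(im[220:290,180:420,::-1],(792,231),interpolation=cv2.INTER_CUBIC))
a=cv2.imread('pics/a.png');b=cv2.imread('pics/b.png');cv2.imwrite('pics/ab.png',np.vstack([a,b]))
E
```

```text
small top handle 129 [ 0.4446 -0.0242  0.0817] zmax 0.091 plate 35 [454. -45.] [39. 82.] 27.3
small scene handle 199 [ 0.4448 -0.0238  0.0816] zmax 0.091 plate 210 [455. -45.] [40. 81.] 26.4
medium top handle 127 [0.4681 0.159  0.0821] zmax 0.091 plate 89 [468. 159.] [29. 50.] 37.0
medium scene handle 154 [0.4691 0.1586 0.0812] zmax 0.09 plate 244 [460. 173.] [32. 82.] 36.7
large top handle 132 [ 0.4607 -0.1154  0.0818] zmax 0.091 plate 168 [ 461. -116.] [64. 30.] 74.0
large scene handle 228 [ 0.4619 -0.1161  0.0817] zmax 0.091 plate 385 [ 462. -115.] [64. 30.] 74.5
widest top handle 129 [0.4326 0.243  0.0831] zmax 0.093 plate 280 [425. 237.] [98. 58.] 42.0
widest scene handle 144 [0.4345 0.2416 0.0814] zmax 0.091 plate 300 [421. 230.] [84. 56.] 40.9
rack [ 0.58613488 -0.05265132  0.10650148] [0.64588986 0.28539003 0.12868803]
((615.8279418945312, 116.46749877929688), (337.9777526855469, 58.69559860229492), 89.7310791015625)
shelf [[ 0.576 -0.096  0.669]
 [ 0.589  0.079  0.684]
 [ 0.599  0.249  0.721]]
row100 [[0.581 0.078 0.68 ]
 [0.581 0.078 0.67 ]
 [0.577 0.078 0.669]
 [0.573 0.079 0.669]
 [0.574 0.078 0.657]]
```

View pics/ab.png

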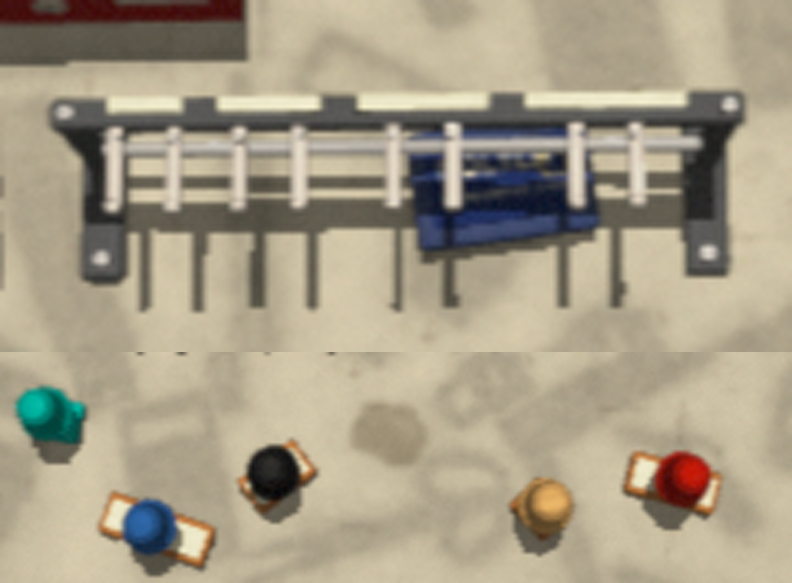

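The crop confirms the four real stamps: black (crop 273,473), pale (545,505), red (683,480) and blue (150,527). The turquoise one at (48,412) stays where it is. The forks sit at crop columns 143, 268, 423 and 607, with a blue object under forks 3 and 4. I'll refine the seats, the plate angles and that object's height.

```bash
python3 - <<'E'
from h import *
c=cam('top');P=cloud(c)
s=cam('scene');Q=cloud(s)
for n,(x,y),L,r0 in(('small',(.446,-.025),36,.026),('medium',(.4685,.159),50,.031),('large',(.4615,-.1155),64,.037),('widest',(.4335,.2425),78,.043)):
    A=[]
    for M,k in((P,c),(Q,s)):
        m=(np.hypot(M[...,0]-x,M[...,1]-y)<r0)&(k['depth']>0)&(M[...,2]>.008)&(M[...,2]<.023); A.append(M[m][:,:2])
    A=np.vstack(A).astype(np.float32)*1000
    r=cv2.minAreaRect(A); print(n,len(A),np.round(r[0],1),np.round(r[1],1),round(r[2],1))
    # model fit: rectangle outside-penalty
    best=min((np.maximum(0,abs((A-[x*1000+dx,y*1000+dy])@[np.cos(t),np.sin(t)])-L/2).sum()+np.maximum(0,abs((A-[x*1000+dx,y*1000+dy])@[-np.sin(t),np.cos(t)])-15).sum(),np.degrees(t),dx,dy) for t in np.radians(np.arange(0,180,2)) for dx in(-3,-1.5,0,1.5,3) for dy in(-3,-1.5,0,1.5,3))
    print('   fit',best)
def col(a):return 190+a/4.4-.5
for a,b in((114,173),(238,299),(393,453),(577,637)):
    u=(col(a)+col(b))/2
    print('seat',atz(c,u,150+208/4.4-.5,.125).round(4),'bar front',atz(c,u,150+126/4.4-.5,.12).round(4))
# depth of tines in both clouds
for M,k,nm in((P,c,'top'),(Q,s,'scene')):
    m=(k['depth']>0)&(M[...,2]>.108)&(M[...,2]<.135)&(M[...,0]>.575)&(M[...,0]<.618)&(M[...,1]>-.03)&(M[...,1]<.265)
    y=M[m][:,1];h,e=np.histogram(y,np.arange(-.03,.27,.005));print(nm,'tinesY',[(round(e[i],3),h[i]) for i in range(len(h)) if h[i]],'xmin',M[m][:,0].min())
    m=(k['depth']>0)&(M[...,2]>.112)&(M[...,2]<.135)&(M[...,0]>.6)&(M[...,0]<.66)&(M[...,1]>-.05)&(M[...,1]<.28); print('bar x pct',np.percentile(M[m][:,0],[50,80,90,98]).round(4),'y',np.percentile(M[m][:,1],[0,1,99,100]).round(4))
print('column thru fork4/3 gap: row,x,z');
for r in range(168,206,2): print(r,P[r,275].round(3),P[r,305].round(3))
E
```

```text
small 225 [444.2 -23.9] [36.6 30.1] 43.3
   fit (np.float64(1.6784691503460802), np.float64(44.0), -1.5, 1.5)
medium 355 [468.7 159.8] [31.6 50.9] 39.9
   fit (np.float64(8.674552167414543), np.float64(130.0), 0, 0)
large 576 [ 461.3 -115.2] [66.8 31.3] 75.7
   fit (np.float64(10.396822684089276), np.float64(74.0), 0, 0)
widest 522 [433.4 243.1] [78.6 31.1] 70.3
   fit (np.float64(5.238572851142607), np.float64(70.0), 0, 0)
seat [0.589  0.2402 0.125 ] bar front [0.6308 0.2415 0.12  ]
seat [0.5881 0.1798 0.125 ] bar front [0.6299 0.1804 0.12  ]
seat [0.587  0.1054 0.125 ] bar front [0.6287 0.1051 0.12  ]
seat [0.5857 0.0171 0.125 ] bar front [0.6273 0.0157 0.12  ]
top tinesY [(np.float64(-0.005), np.int64(17)), (np.float64(0.0), np.int64(33)), (np.float64(0.025), np.int64(23)), (np.float64(0.03), np.int64(22)), (np.float64(0.085), np.int64(29)), (np.float64(0.09), np.int64(15)), (np.float64(0.115), np.int64(43)), (np.float64(0.12), np.int64(14)), (np.float64(0.16), np.int64(28)), (np.float64(0.165), np.int64(14)), (np.float64(0.185), np.int64(4)), (np.float64(0.19), np.int64(39)), (np
[... 1287 characters left out ...]
8 0.128 0.119] [0.637 0.064 0.12 ]
176 [0.635 0.128 0.117] [0.633 0.064 0.119]
178 [0.629 0.128 0.12 ] [0.629 0.064 0.117]
180 [0.654 0.133 0.001] [0.649 0.062 0.016]
182 [0.639 0.131 0.043] [0.638 0.062 0.043]
184 [0.634 0.131 0.044] [0.632 0.062 0.045]
186 [0.639 0.133 0.001] [0.634 0.062 0.016]
188 [0.634 0.133 0.001] [0.629 0.062 0.018]
190 [0.629 0.133 0.002] [0.624 0.062 0.018]
192 [0.624 0.133 0.   ] [0.619 0.062 0.019]
194 [0.619 0.133 0.002] [0.615 0.062 0.018]
196 [ 0.615  0.133 -0.002] [0.609 0.062 0.02 ]
198 [0.61  0.133 0.   ] [0.605 0.062 0.018]
200 [0.604 0.133 0.002] [0.6   0.062 0.018]
202 [0.6   0.133 0.   ] [0.596 0.063 0.016]
204 [ 0.595  0.134 -0.001] [0.591 0.063 0.014]
```

```bash
cat > p.py <<'E'
import sys,numpy as np
from station import ctrl
s=ctrl.get_state();R=s['tcp_rot'];p=s['position']
print('pos',p.round(4),'yang',np.degrees(np.arctan2(R[1,1],R[0,1])).round(1),'q',s['joints'].round(2),'t',s['time'],'open',round(s['opening'],4))
for a in sys.argv[1:]:
    x,y,z,g=map(float,a.split(','));g=np.radians(g)
    T=np.array([[-np.sin(g)*-1,np.cos(g),0],[-np.cos(g),np.sin(g),0],[0,0,-1]]);T[:,0]=np.cross(T[:,1],T[:,2])
    rv=__import__('cv2').Rodrigues(R.T@T)[0].ravel()
    print(a,'shift',(R.T@(np.array([x,y,z])-p)).round(4),'w5',(np.degrees(rv)/5).round(2))
E
python3 p.py .4334,.2427,.16,70 .4334,.2427,.059,70
```

```text
pos [0.2018 0.5116 0.2313] yang 68.5 q [ 1.11  0.35  1.65  0.    1.14 -0.08] t 1.2 open 0.0855
.4334,.2427,.16,70 shift [-0.3141 -0.1652  0.0713] w5 [-0.   -0.   -0.31]
.4334,.2427,.059,70 shift [-0.3141 -0.1652  0.1723] w5 [-0.   -0.   -0.31]
```

>>> move_arm(series=[{"x": -0.314, "y": -0.165, "z": 0.03, "wz": -0.3, "jaw": 0.055}, {"x": -0.314, "y": -0.165, "z": 0.03, "wz": -0.3, "jaw": 0.055}, {"x": -0.314, "y": -0.165, "z": 0.03, "wz": -0.3, "jaw": 0.055}, {"x": -0.314, "y": -0.165, "z": 0.03, "wz": -0.3, "jaw": 0.055}, {"x": -0.314, "y": -0.165, "z": 0.03, "wz": -0.3, "jaw": 0.055}, {"x": -0.314, "y": -0.165, "z": 0.03, "wz": -0.3, "jaw": 0.055}, {"x": -0.314, "y": -0.165, "z": 0.03, "wz": -0.3, "jaw": 0.055}, {"x": -0.314, "y": -0.165, "z": 0.071, "wz": -0.3, "jaw": 0.055}, {"x": -0.314, "y": -0.165, "z": 0.071, "wz": -0.3, "jaw": 0.055}], grip_force=40)

```text
invalid input at $.series[0]: expected keys wx, wy, wz, x, y, z, jaw
```

```bash
python3 p.py .4334,.2427,.059,70
```

```text
pos [0.2018 0.5116 0.2313] yang 68.5 q [ 1.11  0.35  1.65  0.    1.14 -0.08] t 1.2 open 0.0855
.4334,.2427,.059,70 shift [-0.3141 -0.1652  0.1723] w5 [-0.   -0.   -0.31]
```

>>> move_arm(series=[{"wx": 0, "wy": 0, "x": -0.314, "y": -0.165, "z": 0.03, "wz": -0.3, "jaw": 0.055}, {"wx": 0, "wy": 0, "x": -0.314, "y": -0.165, "z": 0.03, "wz": -0.3, "jaw": 0.055}, {"wx": 0, "wy": 0, "x": -0.314, "y": -0.165, "z": 0.03, "wz": -0.3, "jaw": 0.055}, {"wx": 0, "wy": 0, "x": -0.314, "y": -0.165, "z": 0.03, "wz": -0.3, "jaw": 0.055}, {"wx": 0, "wy": 0, "x": -0.314, "y": -0.165, "z": 0.03, "wz": -0.3, "jaw": 0.055}, {"wx": 0, "wy": 0, "x": -0.314, "y": -0.165, "z": 0.03, "wz": -0.3, "jaw": 0.055}, {"wx": 0, "wy": 0, "x": -0.314, "y": -0.165, "z": 0.03, "wz": -0.3, "jaw": 0.055}, {"wx": 0, "wy": 0, "x": -0.314, "y": -0.165, "z": 0.071, "wz": -0.3, "jaw": 0.055}, {"wx": 0, "wy": 0, "x": -0.314, "y": -0.165, "z": 0.071, "wz": -0.3, "jaw": 0.055}], grip_force=40)

```text
time: 2.33
position: [0.4317, 0.2428, 0.1586]
tcp_rot: [[-0.94, 0.342, -0.004], [0.342, 0.94, -0.002], [0.003, -0.003, -1.0]]
ft_force: [0.2, -0.2, 0.8]
opening: 0.0551
finger_force: 0.0
```

```bash
python3 p.py .4334,.2427,.059,70
```

```text
pos [0.4317 0.2428 0.1586] yang 70.0 q [ 0.42  0.35  1.86  0.    0.94 -0.8 ] t 2.325 open 0.0551
.4334,.2427,.059,70 shift [-0.002   0.0008  0.0996] w5 [-0.04 -0.04 -0.  ]
```

>>> move_arm(series=[{"wx": 0, "wy": 0, "wz": 0, "x": 0, "y": 0, "z": 0.05, "jaw": 0.055}, {"wx": 0, "wy": 0, "wz": 0, "x": 0, "y": 0, "z": 0.09, "jaw": 0.055}, {"wx": 0, "wy": 0, "wz": 0, "x": 0, "y": 0, "z": 0.101, "jaw": 0.055}, {"wx": 0, "wy": 0, "wz": 0, "x": 0, "y": 0, "z": 0.101, "jaw": 0.055}, {"wx": 0, "wy": 0, "wz": 0, "x": 0, "y": 0, "z": 0.101, "jaw": 0.02}, {"wx": 0, "wy": 0, "wz": 0, "x": 0, "y": 0, "z": 0.101, "jaw": 0.02}, {"wx": 0, "wy": 0, "wz": 0, "x": 0, "y": 0, "z": 0.101, "jaw": 0.02}, {"wx": 0, "wy": 0, "wz": 0, "x": 0, "y": 0, "z": 0.101, "jaw": 0.02}], grip_force=40)

```text
time: 3.32
position: [0.4343, 0.2434, 0.0607]
tcp_rot: [[-0.939, 0.343, 0.002], [0.343, 0.939, 0.001], [-0.002, 0.002, -1.0]]
ft_force: [-0.5, 1.4, 8.2]
opening: 0.0268
finger_force: 39.1
```

```bash
python3 p.py .4334,.2427,.18,70 .52,.016,.18,89 .52,.016,.1465,89 .6165,.016,.1465,89
```

```text
pos [0.4343 0.2434 0.0607] yang 70.0 q [ 0.42  0.51  1.91  0.    0.71 -0.8 ] t 3.325 open 0.0268
.4334,.2427,.18,70 shift [ 0.0004 -0.0007 -0.1193] w5 [ 0.02  0.02 -0.01]
.52,.016,.18,89 shift [-0.1586 -0.184  -0.1193] w5 [ 0.02  0.03 -3.81]
.52,.016,.1465,89 shift [-0.1585 -0.1841 -0.0859] w5 [ 0.02  0.03 -3.81]
.6165,.016,.1465,89 shift [-0.2492 -0.151  -0.0856] w5 [ 0.02  0.03 -3.81]
```

>>> move_arm(series=[{"wx": 0, "wy": 0, "wz": 0, "x": 0, "y": 0, "z": -0.04, "jaw": 0.02}, {"wx": 0, "wy": 0, "wz": 0, "x": 0, "y": 0, "z": -0.09, "jaw": 0.02}, {"wx": 0, "wy": 0, "wz": 0, "x": 0, "y": 0, "z": -0.12, "jaw": 0.02}, {"wx": 0, "wy": 0, "wz": -0.5, "x": -0.03, "y": -0.035, "z": -0.12, "jaw": 0.02}, {"wx": 0, "wy": 0, "wz": -1.5, "x": -0.065, "y": -0.075, "z": -0.12, "jaw": 0.02}, {"wx": 0, "wy": 0, "wz": -2.5, "x": -0.1, "y": -0.115, "z": -0.12, "jaw": 0.02}, {"wx": 0, "wy": 0, "wz": -3.5, "x": -0.135, "y": -0.155, "z": -0.12, "jaw": 0.02}, {"wx": 0, "wy": 0, "wz": -3.8, "x": -0.158, "y": -0.184, "z": -0.12, "jaw": 0.02}, {"wx": 0, "wy": 0, "wz": -3.8, "x": -0.158, "y": -0.184, "z": -0.1, "jaw": 0.02}, {"wx": 0, "wy": 0, "wz": -3.8, "x": -0.158, "y": -0.184, "z": -0.086, "jaw": 0.02}, {"wx": 0, "wy": 0, "wz": -3.8, "x": -0.158, "y": -0.184, "z": -0.086, "jaw": 0.02}, {"wx": 0, "wy": 0, "wz": -3.8, "x": -0.158, "y": -0.184, "z": -0.086, "jaw": 0.02}])

```text
time: 4.82
position: [0.519, 0.0163, 0.1459]
tcp_rot: [[-1.0, 0.017, 0.001], [0.017, 1.0, -0.0], [-0.001, -0.0, -1.0]]
ft_force: [-0.2, 0.9, -1.5]
opening: 0.0266
finger_force: 40.1
```

```bash
python3 p.py .52,.016,.1465,89 .6165,.016,.1465,89 .6165,.016,.134,89; python3 - <<'E'
from h import *
c=cam('scene');save(c,'pics/s1.png');u,v=320,200
cv2.imwrite('pics/s1c.png',cv2.resize(c['img'][130:280,220:420,::-1],(800,600),interpolation=cv2.INTER_CUBIC))
E
```

```text
pos [0.519  0.0163 0.1459] yang 89.0 q [-0.06  0.4   1.81  0.    0.92 -1.61] t 4.825 open 0.0266
.52,.016,.1465,89 shift [-0.001  -0.0003 -0.0006] w5 [-0.    0.01  0.  ]
.6165,.016,.1465,89 shift [-0.0975  0.0014 -0.0006] w5 [-0.    0.01  0.  ]
.6165,.016,.134,89 shift [-0.0975  0.0014  0.0119] w5 [-0.    0.01  0.  ]
```

View pics/s1c.png

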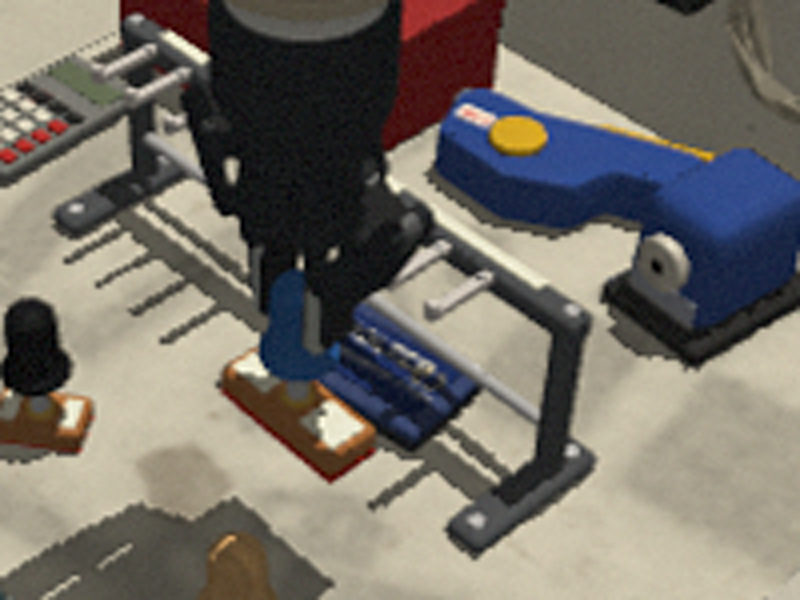

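The crop shows the blue stamp held upright in front of fork 4, with its plate parallel to the rack. I'll measure its height and position by depth before inserting it.

```bash
cat > m.py <<'E'
# held/hung plate measure: x y range L
import sys
from h import *
x,y,L=map(float,sys.argv[1:4]);z0,z1=.06,.112
s=cam('scene');Q=cloud(s)
m=(s['depth']>0)&(abs(Q[...,0]-x)<.03)&(abs(Q[...,1]-y)<L/2000+.012)&(Q[...,2]>z0)&(Q[...,2]<z1)
A=Q[m];r=cv2.minAreaRect((A[:,:2]*1000).astype(np.float32));print(len(A),np.round(r[0],1),np.round(r[1],1),round(r[2],1))
h,e=np.histogram(A[:,2],np.arange(z0,z1+.001,.003));print([(round(a,3),int(b)) for a,b in zip(e,h)])
E
python3 m.py .519 .016 78
```

```text
617 [518.3  16.9] [78.6 30.7] 89.6
[(np.float64(0.06), 0), (np.float64(0.063), 0), (np.float64(0.066), 0), (np.float64(0.069), 0), (np.float64(0.072), 0), (np.float64(0.075), 0), (np.float64(0.078), 0), (np.float64(0.081), 19), (np.float64(0.084), 45), (np.float64(0.087), 20), (np.float64(0.09), 37), (np.float64(0.093), 52), (np.float64(0.096), 72), (np.float64(0.099), 266), (np.float64(0.102), 91), (np.float64(0.105), 6), (np.float64(0.108), 5)]
```

>>> move_arm(series=[{"wx": 0, "wy": 0, "wz": 0, "x": -0.01, "y": 0, "z": -0.003, "jaw": 0.02}, {"wx": 0, "wy": 0, "wz": 0, "x": -0.03, "y": 0, "z": -0.003, "jaw": 0.02}, {"wx": 0, "wy": 0, "wz": 0, "x": -0.06, "y": 0, "z": -0.003, "jaw": 0.02}, {"wx": 0, "wy": 0, "wz": 0, "x": -0.09, "y": 0, "z": -0.003, "jaw": 0.02}, {"wx": 0, "wy": 0, "wz": 0, "x": -0.098, "y": 0, "z": -0.003, "jaw": 0.02}, {"wx": 0, "wy": 0, "wz": 0, "x": -0.098, "y": 0, "z": -0.003, "jaw": 0.02}, {"wx": 0, "wy": 0, "wz": 0, "x": -0.098, "y": 0, "z": 0.003, "jaw": 0.02}, {"wx": 0, "wy": 0, "wz": 0, "x": -0.098, "y": 0, "z": 0.008, "jaw": 0.02}, {"wx": 0, "wy": 0, "wz": 0, "x": -0.098, "y": 0, "z": 0.0095, "jaw": 0.02}, {"wx": 0, "wy": 0, "wz": 0, "x": -0.098, "y": 0, "z": 0.0095, "jaw": 0.02}])

```text
time: 6.18
position: [0.6164, 0.0145, 0.1382]
tcp_rot: [[-1.0, 0.018, 0.001], [0.018, 1.0, 0.0], [-0.001, 0.0, -1.0]]
ft_force: [-11.1, 2.3, 23.5]
opening: 0.0266
finger_force: 42.8
```

```bash
python3 p.py .6165,.016,.134,89;python3 m.py .6165 .016 78
```

```text
pos [0.6164 0.0145 0.1382] yang 89.0 q [-0.05  0.57  1.55  0.    1.02 -1.61] t 6.175 open 0.0266
.6165,.016,.134,89 shift [-0.0001  0.0015  0.0042] w5 [ 0.    0.01 -0.  ]
549 [616.4  17.8] [97.9 34.2] 88.1
[(np.float64(0.06), 0), (np.float64(0.063), 0), (np.float64(0.066), 0), (np.float64(0.069), 0), (np.float64(0.072), 5), (np.float64(0.075), 32), (np.float64(0.078), 35), (np.float64(0.081), 35), (np.float64(0.084), 41), (np.float64(0.087), 45), (np.float64(0.09), 122), (np.float64(0.093), 196), (np.float64(0.096), 10), (np.float64(0.099), 1), (np.float64(0.102), 0), (np.float64(0.105), 3), (np.float64(0.108), 13)]
```

>>> move_arm(series=[{"wx": 0, "wy": 0, "wz": 0, "x": 0, "y": 0, "z": -0.002, "jaw": 0.02}, {"wx": 0, "wy": 0, "wz": 0, "x": 0, "y": 0, "z": -0.002, "jaw": 0.045}, {"wx": 0, "wy": 0, "wz": 0, "x": 0, "y": 0, "z": -0.002, "jaw": 0.045}, {"wx": 0, "wy": 0, "wz": 0, "x": 0, "y": 0, "z": -0.002, "jaw": 0.045}, {"wx": 0, "wy": 0, "wz": 0, "x": 0, "y": 0, "z": -0.03, "jaw": 0.045}, {"wx": 0, "wy": 0, "wz": 0, "x": 0, "y": 0, "z": -0.06, "jaw": 0.05}, {"wx": 0, "wy": 0, "wz": 0, "x": 0.06, "y": 0, "z": -0.06, "jaw": 0.055}, {"wx": 0, "wy": 0, "wz": 0, "x": 0.12, "y": 0, "z": -0.06, "jaw": 0.055}, {"wx": 0, "wy": 0, "wz": 0, "x": 0.15, "y": 0, "z": -0.06, "jaw": 0.055}])

```text
time: 7.35
position: [0.4642, 0.0169, 0.1956]
tcp_rot: [[-1.0, 0.018, -0.001], [0.018, 1.0, 0.0], [0.001, 0.0, -1.0]]
ft_force: [1.1, -0.8, 1.0]
opening: 0.0555
finger_force: 0.0
```

```bash
python3 p.py .4685,.159,.16,128.5 .4685,.159,.06,128.5 .4685,.159,.16,-51.5; python3 m.py .6165 .016 78;python3 - <<'E'
from h import *
c=cam('scene')
cv2.imwrite('pics/s2c.png',cv2.resize(c['img'][100:280,220:460,::-1],(800,600),interpolation=cv2.INTER_CUBIC))
E
```

```text
pos [0.4642 0.0169 0.1956] yang 89.0 q [-0.06  0.24  1.9  -0.    1.   -1.62] t 7.35 open 0.0555
.4685,.159,.16,128.5 shift [-0.0018  0.1421  0.0356] w5 [ 0.   -0.01 -7.91]
.4685,.159,.06,128.5 shift [-0.0019  0.1421  0.1356] w5 [ 0.   -0.01 -7.91]
.4685,.159,.16,-51.5 shift [-0.0018  0.1421  0.0356] w5 [-1.000e-02 -0.000e+00  2.809e+01]
551 [616.2  14.8] [33.6 98.4] 0.6
[(np.float64(0.06), 0), (np.float64(0.063), 0), (np.float64(0.066), 0), (np.float64(0.069), 0), (np.float64(0.072), 3), (np.float64(0.075), 37), (np.float64(0.078), 30), (np.float64(0.081), 34), (np.float64(0.084), 43), (np.float64(0.087), 45), (np.float64(0.09), 120), (np.float64(0.093), 195), (np.float64(0.096), 16), (np.float64(0.099), 1), (np.float64(0.102), 0), (np.float64(0.105), 3), (np.float64(0.108), 10)]
```

View pics/s2c.png

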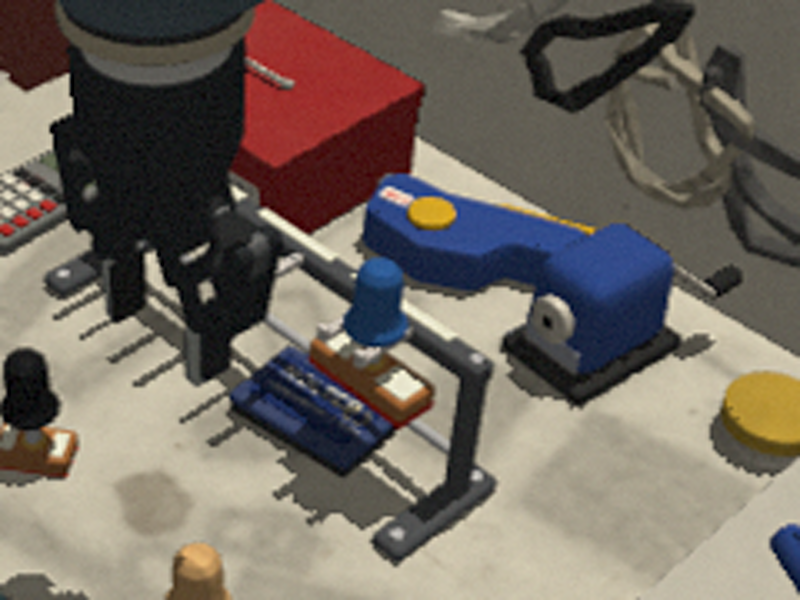

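The blue stamp hangs upright in fork 4 (crop 375,300), with its collar on the tines. The black one is next.

>>> move_arm(series=[{"wx": 0, "wy": 0, "wz": -2, "x": -0.002, "y": 0.05, "z": 0.01, "jaw": 0.055}, {"wx": 0, "wy": 0, "wz": -4, "x": -0.002, "y": 0.1, "z": 0.03, "jaw": 0.055}, {"wx": 0, "wy": 0, "wz": -6, "x": -0.002, "y": 0.142, "z": 0.04, "jaw": 0.055}, {"wx": 0, "wy": 0, "wz": -7.9, "x": -0.002, "y": 0.142, "z": 0.04, "jaw": 0.055}, {"wx": 0, "wy": 0, "wz": -7.9, "x": -0.002, "y": 0.142, "z": 0.04, "jaw": 0.055}, {"wx": 0, "wy": 0, "wz": -7.9, "x": -0.002, "y": 0.142, "z": 0.09, "jaw": 0.055}, {"wx": 0, "wy": 0, "wz": -7.9, "x": -0.002, "y": 0.142, "z": 0.125, "jaw": 0.055}, {"wx": 0, "wy": 0, "wz": -7.9, "x": -0.002, "y": 0.142, "z": 0.134, "jaw": 0.055}, {"wx": 0, "wy": 0, "wz": -7.9, "x": -0.002, "y": 0.142, "z": 0.134, "jaw": 0.055}, {"wx": 0, "wy": 0, "wz": -7.9, "x": -0.002, "y": 0.142, "z": 0.134, "jaw": 0.02}, {"wx": 0, "wy": 0, "wz": -7.9, "x": -0.002, "y": 0.142, "z": 0.134, "jaw": 0.02}, {"wx": 0, "wy": 0, "wz": -7.9, "x": -0.002, "y": 0.142, "z": 0.134, "jaw": 0.02}])

```text
time: 8.95
position: [0.4722, 0.159, 0.0629]
tcp_rot: [[-0.783, -0.622, 0.002], [-0.622, 0.783, 0.001], [-0.002, -0.001, -1.0]]
ft_force: [-1.4, 0.2, 7.8]
opening: 0.0271
finger_force: 39.4
```

```bash
python3 p.py .4685,.159,.18,128.5 .52,.18,.18,89 .52,.18,.15,89
```

```text
pos [0.4722 0.159  0.0629] yang 128.5 q [ 0.23  0.51  1.91 -0.    0.72 -2.01] t 8.95 open 0.0271
.4685,.159,.18,128.5 shift [ 0.0026  0.0022 -0.1171] w5 [-0.01  0.02 -0.01]
.52,.18,.18,89 shift [-0.0508 -0.0134 -0.117 ] w5 [-0.    0.03  7.89]
.52,.18,.15,89 shift [-0.0507 -0.0134 -0.087 ] w5 [-0.    0.03  7.89]
```

>>> move_arm(series=[{"wx": 0, "wy": 0, "wz": 0, "x": 0, "y": 0, "z": -0.04, "jaw": 0.02}, {"wx": 0, "wy": 0, "wz": 0, "x": 0, "y": 0, "z": -0.09, "jaw": 0.02}, {"wx": 0, "wy": 0, "wz": 0, "x": 0, "y": 0, "z": -0.117, "jaw": 0.02}, {"wx": 0, "wy": 0, "wz": 1.5, "x": -0.01, "y": -0.003, "z": -0.117, "jaw": 0.02}, {"wx": 0, "wy": 0, "wz": 3, "x": -0.02, "y": -0.006, "z": -0.117, "jaw": 0.02}, {"wx": 0, "wy": 0, "wz": 4.5, "x": -0.03, "y": -0.009, "z": -0.117, "jaw": 0.02}, {"wx": 0, "wy": 0, "wz": 6, "x": -0.04, "y": -0.012, "z": -0.117, "jaw": 0.02}, {"wx": 0, "wy": 0, "wz": 7.5, "x": -0.05, "y": -0.0134, "z": -0.1, "jaw": 0.02}, {"wx": 0, "wy": 0, "wz": 7.9, "x": -0.051, "y": -0.0134, "z": -0.087, "jaw": 0.02}, {"wx": 0, "wy": 0, "wz": 7.9, "x": -0.051, "y": -0.0134, "z": -0.087, "jaw": 0.02}, {"wx": 0, "wy": 0, "wz": 7.9, "x": -0.051, "y": -0.0134, "z": -0.087, "jaw": 0.02}])

```text
time: 10.32
position: [0.5196, 0.1799, 0.1493]
tcp_rot: [[-1.0, 0.016, 0.0], [0.016, 1.0, 0.0], [-0.0, 0.0, -1.0]]
ft_force: [-0.0, 0.3, -0.7]
opening: 0.0268
finger_force: 39.8
```

```bash
python3 p.py .619,.18,.15,89;python3 m.py .52 .18 50
```

```text
pos [0.5196 0.1799 0.1493] yang 89.1 q [ 0.25  0.45  1.73 -0.    0.96 -1.31] t 10.325 open 0.0268
.619,.18,.15,89 shift [-0.0994  0.0017 -0.0007] w5 [0.   0.   0.01]
332 [518.4 181.3] [51.2 31.2] 87.1
[(np.float64(0.06), 0), (np.float64(0.063), 0), (np.float64(0.066), 0), (np.float64(0.069), 0), (np.float64(0.072), 0), (np.float64(0.075), 0), (np.float64(0.078), 0), (np.float64(0.081), 1), (np.float64(0.084), 28), (np.float64(0.087), 21), (np.float64(0.09), 22), (np.float64(0.093), 27), (np.float64(0.096), 24), (np.float64(0.099), 93), (np.float64(0.102), 94), (np.float64(0.105), 16), (np.float64(0.108), 5)]
```

>>> move_arm(series=[{"wx": 0, "wy": 0, "wz": 0, "x": -0.01, "y": 0, "z": -0.002, "jaw": 0.02}, {"wx": 0, "wy": 0, "wz": 0, "x": -0.03, "y": 0, "z": -0.002, "jaw": 0.02}, {"wx": 0, "wy": 0, "wz": 0, "x": -0.06, "y": 0, "z": -0.002, "jaw": 0.02}, {"wx": 0, "wy": 0, "wz": 0, "x": -0.09, "y": 0, "z": -0.002, "jaw": 0.02}, {"wx": 0, "wy": 0, "wz": 0, "x": -0.1, "y": 0, "z": -0.002, "jaw": 0.02}, {"wx": 0, "wy": 0, "wz": 0, "x": -0.1, "y": 0, "z": -0.002, "jaw": 0.02}, {"wx": 0, "wy": 0, "wz": 0, "x": -0.1, "y": 0, "z": 0.004, "jaw": 0.02}, {"wx": 0, "wy": 0, "wz": 0, "x": -0.1, "y": 0, "z": 0.008, "jaw": 0.02}, {"wx": 0, "wy": 0, "wz": 0, "x": -0.1, "y": 0, "z": 0.009, "jaw": 0.02}, {"wx": 0, "wy": 0, "wz": 0, "x": -0.1, "y": 0, "z": 0.009, "jaw": 0.02}])

```text
time: 11.62
position: [0.6192, 0.1785, 0.1405]
tcp_rot: [[-1.0, 0.018, 0.0], [0.018, 1.0, 0.0], [-0.0, 0.0, -1.0]]
ft_force: [-3.1, 1.2, 6.1]
opening: 0.0269
finger_force: 40.1
```

```bash
python3 p.py .619,.18,.14,89;python3 m.py .619 .18 50
```

```text
pos [0.6192 0.1785 0.1405] yang 89.0 q [ 0.21  0.62  1.47  0.    1.06 -1.34] t 11.625 open 0.0269
.619,.18,.14,89 shift [0.0002 0.0015 0.0005] w5 [ 0.  0. -0.]
272 [618.1 174.6] [61.1 32.1] 89.9
[(np.float64(0.06), 0), (np.float64(0.063), 0), (np.float64(0.066), 0), (np.float64(0.069), 0), (np.float64(0.072), 1), (np.float64(0.075), 18), (np.float64(0.078), 20), (np.float64(0.081), 16), (np.float64(0.084), 22), (np.float64(0.087), 27), (np.float64(0.09), 50), (np.float64(0.093), 93), (np.float64(0.096), 11), (np.float64(0.099), 5), (np.float64(0.102), 0), (np.float64(0.105), 2), (np.float64(0.108), 5)]
```

Contact is gentle at 6 N. I'll release and retreat.

>>> move_arm(series=[{"wx": 0, "wy": 0, "wz": 0, "x": 0, "y": 0, "z": 0, "jaw": 0.045}, {"wx": 0, "wy": 0, "wz": 0, "x": 0, "y": 0, "z": 0, "jaw": 0.045}, {"wx": 0, "wy": 0, "wz": 0, "x": 0, "y": 0, "z": 0, "jaw": 0.045}, {"wx": 0, "wy": 0, "wz": 0, "x": 0, "y": 0, "z": -0.03, "jaw": 0.045}, {"wx": 0, "wy": 0, "wz": 0, "x": 0, "y": 0, "z": -0.06, "jaw": 0.05}, {"wx": 0, "wy": 0, "wz": 0, "x": 0.06, "y": 0, "z": -0.06, "jaw": 0.055}, {"wx": 0, "wy": 0, "wz": 0, "x": 0.12, "y": 0, "z": -0.06, "jaw": 0.055}, {"wx": 0, "wy": 0, "wz": 0, "x": 0.15, "y": 0, "z": -0.06, "jaw": 0.055}, {"wx": 0, "wy": 0, "wz": 0, "x": 0.15, "y": 0, "z": -0.06, "jaw": 0.055}])

```text
time: 12.8
position: [0.4683, 0.181, 0.2001]
tcp_rot: [[-1.0, 0.017, -0.0], [0.017, 1.0, 0.0], [0.0, 0.0, -1.0]]
ft_force: [0.3, 0.1, 0.4]
opening: 0.0549
finger_force: 0.0
```

```bash
python3 p.py .4444,-.024,.15,43.5 .4444,-.024,.062,43.5
```

```text
pos [0.4683 0.181  0.2001] yang 89.0 q [ 0.28  0.3   1.81  0.    1.03 -1.28] t 12.8 open 0.0549
.4444,-.024,.15,43.5 shift [ 0.0204 -0.2054  0.0501] w5 [ 0.  -0.   9.1]
.4444,-.024,.062,43.5 shift [ 0.0204 -0.2054  0.1381] w5 [ 0.  -0.   9.1]
```

>>> move_arm(series=[{"wx": 0, "wy": 0, "wz": 2, "x": 0.005, "y": -0.05, "z": 0, "jaw": 0.055}, {"wx": 0, "wy": 0, "wz": 4, "x": 0.01, "y": -0.1, "z": 0.02, "jaw": 0.055}, {"wx": 0, "wy": 0, "wz": 6, "x": 0.015, "y": -0.15, "z": 0.04, "jaw": 0.055}, {"wx": 0, "wy": 0, "wz": 8, "x": 0.0204, "y": -0.2, "z": 0.05, "jaw": 0.055}, {"wx": 0, "wy": 0, "wz": 9.1, "x": 0.0204, "y": -0.2054, "z": 0.05, "jaw": 0.055}, {"wx": 0, "wy": 0, "wz": 9.1, "x": 0.0204, "y": -0.2054, "z": 0.06, "jaw": 0.055}, {"wx": 0, "wy": 0, "wz": 9.1, "x": 0.0204, "y": -0.2054, "z": 0.1, "jaw": 0.055}, {"wx": 0, "wy": 0, "wz": 9.1, "x": 0.0204, "y": -0.2054, "z": 0.138, "jaw": 0.055}, {"wx": 0, "wy": 0, "wz": 9.1, "x": 0.0204, "y": -0.2054, "z": 0.138, "jaw": 0.055}, {"wx": 0, "wy": 0, "wz": 9.1, "x": 0.0204, "y": -0.2054, "z": 0.138, "jaw": 0.02}, {"wx": 0, "wy": 0, "wz": 9.1, "x": 0.0204, "y": -0.2054, "z": 0.138, "jaw": 0.02}, {"wx": 0, "wy": 0, "wz": 9.1, "x": 0.0204, "y": -0.2054, "z": 0.138, "jaw": 0.02}])

```text
time: 14.3
position: [0.4465, -0.0241, 0.0631]
tcp_rot: [[-0.688, 0.726, 0.003], [0.726, 0.688, -0.0], [-0.002, 0.002, -1.0]]
ft_force: [-0.5, 0.8, 8.1]
opening: 0.0265
finger_force: 39.6
```

```bash
python3 p.py .4444,-.024,.185,43.5 .51,.24,.185,89 .51,.24,.15,89
```

```text
pos [ 0.4465 -0.0241  0.0631] yang 43.5 q [-0.16  0.44  2.04  0.    0.66 -0.92] t 14.3 open 0.0265
.4444,-.024,.185,43.5 shift [ 0.0013 -0.0012 -0.1219] w5 [ 0.02  0.02 -0.  ]
.51,.24,.185,89 shift [ 0.1477  0.2281 -0.1218] w5 [ 0.01  0.03 -9.1 ]
.51,.24,.15,89 shift [ 0.1478  0.228  -0.0868] w5 [ 0.01  0.03 -9.1 ]
```

>>> move_arm(series=[{"wx": 0, "wy": 0, "wz": 0, "x": 0, "y": 0, "z": -0.04, "jaw": 0.02}, {"wx": 0, "wy": 0, "wz": 0, "x": 0, "y": 0, "z": -0.09, "jaw": 0.02}, {"wx": 0, "wy": 0, "wz": 0, "x": 0, "y": 0, "z": -0.122, "jaw": 0.02}, {"wx": 0, "wy": 0, "wz": -1.5, "x": 0.025, "y": 0.038, "z": -0.122, "jaw": 0.02}, {"wx": 0, "wy": 0, "wz": -3, "x": 0.05, "y": 0.076, "z": -0.122, "jaw": 0.02}, {"wx": 0, "wy": 0, "wz": -4.5, "x": 0.075, "y": 0.114, "z": -0.122, "jaw": 0.02}, {"wx": 0, "wy": 0, "wz": -6, "x": 0.1, "y": 0.152, "z": -0.122, "jaw": 0.02}, {"wx": 0, "wy": 0, "wz": -7.5, "x": 0.125, "y": 0.19, "z": -0.122, "jaw": 0.02}, {"wx": 0, "wy": 0, "wz": -9, "x": 0.145, "y": 0.222, "z": -0.11, "jaw": 0.02}, {"wx": 0, "wy": 0, "wz": -9.1, "x": 0.148, "y": 0.228, "z": -0.087, "jaw": 0.02}, {"wx": 0, "wy": 0, "wz": -9.1, "x": 0.148, "y": 0.228, "z": -0.087, "jaw": 0.02}, {"wx": 0, "wy": 0, "wz": -9.1, "x": 0.148, "y": 0.228, "z": -0.087, "jaw": 0.02}])

```text
time: 15.8
position: [0.5094, 0.2398, 0.1499]
tcp_rot: [[-1.0, 0.019, 0.001], [0.019, 1.0, 0.0], [-0.001, 0.0, -1.0]]
ft_force: [-0.9, 0.0, -1.0]
opening: 0.026
finger_force: 39.7
```

```bash
python3 p.py .620,.24,.15,89;python3 m.py .51 .24 36
```

```text
pos [0.5094 0.2398 0.1499] yang 88.9 q [ 0.36  0.47  1.69 -0.    0.98 -1.19] t 15.8 open 0.026
.620,.24,.15,89 shift [-0.1106  0.0022 -0.    ] w5 [ 0.    0.01 -0.01]
246 [508.2 239.8] [38.  30.9] 88.8
[(np.float64(0.06), 0), (np.float64(0.063), 0), (np.float64(0.066), 0), (np.float64(0.069), 0), (np.float64(0.072), 0), (np.float64(0.075), 0), (np.float64(0.078), 0), (np.float64(0.081), 3), (np.float64(0.084), 20), (np.float64(0.087), 17), (np.float64(0.09), 16), (np.float64(0.093), 23), (np.float64(0.096), 23), (np.float64(0.099), 66), (np.float64(0.102), 59), (np.float64(0.105), 10), (np.float64(0.108), 5)]
```

>>> move_arm(series=[{"wx": 0, "wy": 0, "wz": 0, "x": -0.01, "y": 0.002, "z": -0.002, "jaw": 0.02}, {"wx": 0, "wy": 0, "wz": 0, "x": -0.035, "y": 0.002, "z": -0.002, "jaw": 0.02}, {"wx": 0, "wy": 0, "wz": 0, "x": -0.07, "y": 0.002, "z": -0.002, "jaw": 0.02}, {"wx": 0, "wy": 0, "wz": 0, "x": -0.1, "y": 0.002, "z": -0.002, "jaw": 0.02}, {"wx": 0, "wy": 0, "wz": 0, "x": -0.111, "y": 0.002, "z": -0.002, "jaw": 0.02}, {"wx": 0, "wy": 0, "wz": 0, "x": -0.111, "y": 0.002, "z": -0.002, "jaw": 0.02}, {"wx": 0, "wy": 0, "wz": 0, "x": -0.111, "y": 0.002, "z": 0.004, "jaw": 0.02}, {"wx": 0, "wy": 0, "wz": 0, "x": -0.111, "y": 0.002, "z": 0.008, "jaw": 0.02}, {"wx": 0, "wy": 0, "wz": 0, "x": -0.111, "y": 0.002, "z": 0.009, "jaw": 0.02}, {"wx": 0, "wy": 0, "wz": 0, "x": -0.111, "y": 0.002, "z": 0.009, "jaw": 0.02}])

```text
time: 17.1
position: [0.6197, 0.2403, 0.1412]
tcp_rot: [[-1.0, 0.018, 0.0], [0.018, 1.0, 0.0], [-0.0, 0.0, -1.0]]
ft_force: [-5.4, -1.8, 12.8]
opening: 0.0265
finger_force: 40.9
```

```bash
python3 p.py .62,.24,.14,89;python3 m.py .62 .24 36
```

```text
pos [0.6197 0.2403 0.1412] yang 89.0 q [ 0.3   0.65  1.41 -0.    1.08 -1.25] t 17.1 open 0.0265
.62,.24,.14,89 shift [-0.0003 -0.0003  0.0012] w5 [ 0.  0. -0.]
176 [618.4 239.4] [37.6 34.1] 88.6
[(np.float64(0.06), 0), (np.float64(0.063), 0), (np.float64(0.066), 0), (np.float64(0.069), 0), (np.float64(0.072), 6), (np.float64(0.075), 11), (np.float64(0.078), 19), (np.float64(0.081), 16), (np.float64(0.084), 15), (np.float64(0.087), 16), (np.float64(0.09), 30), (np.float64(0.093), 41), (np.float64(0.096), 9), (np.float64(0.099), 4), (np.float64(0.102), 4), (np.float64(0.105), 1), (np.float64(0.108), 3)]
```

>>> move_arm(series=[{"wx": 0, "wy": 0, "wz": 0, "x": 0, "y": 0, "z": -0.001, "jaw": 0.045}, {"wx": 0, "wy": 0, "wz": 0, "x": 0, "y": 0, "z": -0.001, "jaw": 0.045}, {"wx": 0, "wy": 0, "wz": 0, "x": 0, "y": 0, "z": -0.001, "jaw": 0.045}, {"wx": 0, "wy": 0, "wz": 0, "x": 0, "y": 0, "z": -0.03, "jaw": 0.045}, {"wx": 0, "wy": 0, "wz": 0, "x": 0, "y": 0, "z": -0.06, "jaw": 0.05}, {"wx": 0, "wy": 0, "wz": 0, "x": 0.06, "y": 0, "z": -0.06, "jaw": 0.055}, {"wx": 0, "wy": 0, "wz": 0, "x": 0.12, "y": 0, "z": -0.06, "jaw": 0.055}, {"wx": 0, "wy": 0, "wz": 0, "x": 0.15, "y": 0, "z": -0.06, "jaw": 0.055}, {"wx": 0, "wy": 0, "wz": 0, "x": 0.15, "y": -0.06, "z": -0.06, "jaw": 0.055}, {"wx": 0, "wy": 0, "wz": 0, "x": 0.15, "y": -0.12, "z": -0.06, "jaw": 0.055}, {"wx": 0, "wy": 0, "wz": 0, "x": 0.15, "y": -0.18, "z": -0.06, "jaw": 0.055}, {"wx": 0, "wy": 0, "wz": 0, "x": 0.15, "y": -0.18, "z": -0.06, "jaw": 0.055}])

```text
time: 18.65
position: [0.4669, 0.0599, 0.1999]
tcp_rot: [[-1.0, 0.023, 0.0], [0.023, 1.0, -0.0], [-0.0, -0.0, -1.0]]
ft_force: [-0.1, 1.0, 0.2]
opening: 0.0551
finger_force: 0.0
```

```bash
python3 p.py .4613,-.1155,.15,75 .4613,-.1155,.062,75
```

```text
pos [0.4669 0.0599 0.1999] yang 88.7 q [ 0.03  0.25  1.88 -0.    1.01 -1.52] t 18.65 open 0.0551
.4613,-.1155,.15,75 shift [ 0.0016 -0.1755  0.0499] w5 [-0.    0.    2.74]
.4613,-.1155,.062,75 shift [ 0.0016 -0.1754  0.1379] w5 [-0.    0.    2.74]
```

>>> move_arm(series=[{"wx": 0, "wy": 0, "wz": 1, "x": 0, "y": -0.05, "z": 0, "jaw": 0.055}, {"wx": 0, "wy": 0, "wz": 2, "x": 0.001, "y": -0.1, "z": 0.02, "jaw": 0.055}, {"wx": 0, "wy": 0, "wz": 2.8, "x": 0.002, "y": -0.15, "z": 0.04, "jaw": 0.055}, {"wx": 0, "wy": 0, "wz": 2.8, "x": 0.002, "y": -0.1755, "z": 0.05, "jaw": 0.055}, {"wx": 0, "wy": 0, "wz": 2.8, "x": 0.002, "y": -0.1755, "z": 0.06, "jaw": 0.055}, {"wx": 0, "wy": 0, "wz": 2.8, "x": 0.002, "y": -0.1755, "z": 0.1, "jaw": 0.055}, {"wx": 0, "wy": 0, "wz": 2.8, "x": 0.002, "y": -0.1755, "z": 0.138, "jaw": 0.055}, {"wx": 0, "wy": 0, "wz": 2.8, "x": 0.002, "y": -0.1755, "z": 0.138, "jaw": 0.055}, {"wx": 0, "wy": 0, "wz": 2.8, "x": 0.002, "y": -0.1755, "z": 0.138, "jaw": 0.02}, {"wx": 0, "wy": 0, "wz": 2.8, "x": 0.002, "y": -0.1755, "z": 0.138, "jaw": 0.02}, {"wx": 0, "wy": 0, "wz": 2.8, "x": 0.002, "y": -0.1755, "z": 0.138, "jaw": 0.02}])

```text
time: 20.02
position: [0.4626, -0.1127, 0.063]
tcp_rot: [[-0.966, 0.259, 0.002], [0.259, 0.966, -0.001], [-0.002, -0.0, -1.0]]
ft_force: [0.3, 0.5, 6.6]
opening: 0.0268
finger_force: 39.4
```

```bash
python3 p.py .4613,-.1155,.185,75 .51,.105,.185,89 .51,.105,.15,89
```

```text
pos [ 0.4626 -0.1127  0.063 ] yang 75.0 q [-0.34  0.48  1.97  0.    0.69 -1.65] t 20.025 open 0.0268
.4613,-.1155,.185,75 shift [ 0.0003 -0.0031 -0.122 ] w5 [-0.    0.03 -0.01]
.51,.105,.185,89 shift [ 0.0104  0.2225 -0.122 ] w5 [-0.    0.03 -2.81]
.51,.105,.15,89 shift [ 0.0105  0.2225 -0.087 ] w5 [-0.    0.03 -2.81]
```

>>> move_arm(series=[{"wx": 0, "wy": 0, "wz": 0, "x": 0, "y": 0, "z": -0.04, "jaw": 0.02}, {"wx": 0, "wy": 0, "wz": 0, "x": 0, "y": 0, "z": -0.09, "jaw": 0.02}, {"wx": 0, "wy": 0, "wz": 0, "x": 0, "y": 0, "z": -0.122, "jaw": 0.02}, {"wx": 0, "wy": 0, "wz": -0.5, "x": 0.002, "y": 0.045, "z": -0.122, "jaw": 0.02}, {"wx": 0, "wy": 0, "wz": -1.2, "x": 0.004, "y": 0.095, "z": -0.122, "jaw": 0.02}, {"wx": 0, "wy": 0, "wz": -2, "x": 0.007, "y": 0.145, "z": -0.122, "jaw": 0.02}, {"wx": 0, "wy": 0, "wz": -2.8, "x": 0.01, "y": 0.195, "z": -0.122, "jaw": 0.02}, {"wx": 0, "wy": 0, "wz": -2.8, "x": 0.0105, "y": 0.2225, "z": -0.11, "jaw": 0.02}, {"wx": 0, "wy": 0, "wz": -2.8, "x": 0.0105, "y": 0.2225, "z": -0.087, "jaw": 0.02}, {"wx": 0, "wy": 0, "wz": -2.8, "x": 0.0105, "y": 0.2225, "z": -0.087, "jaw": 0.02}, {"wx": 0, "wy": 0, "wz": -2.8, "x": 0.0105, "y": 0.2225, "z": -0.087, "jaw": 0.02}])

```text
time: 21.4
position: [0.5097, 0.1048, 0.1497]
tcp_rot: [[-1.0, 0.019, 0.001], [0.019, 1.0, 0.0], [-0.001, 0.0, -1.0]]
ft_force: [-0.3, -0.1, -0.3]
opening: 0.0265
finger_force: 40.1
```

```bash
python3 p.py .618,.105,.15,89;python3 m.py .51 .105 64
```

```text
pos [0.5097 0.1048 0.1497] yang 88.9 q [ 0.11  0.4   1.81 -0.    0.93 -1.44] t 21.4 open 0.0265
.618,.105,.15,89 shift [-0.1083  0.0022 -0.0002] w5 [ 0.    0.01 -0.01]
451 [509.6 102.6] [66.2 30.8] 87.6
[(np.float64(0.06), 0), (np.float64(0.063), 0), (np.float64(0.066), 0), (np.float64(0.069), 0), (np.float64(0.072), 0), (np.float64(0.075), 0), (np.float64(0.078), 0), (np.float64(0.081), 1), (np.float64(0.084), 18), (np.float64(0.087), 30), (np.float64(0.09), 27), (np.float64(0.093), 29), (np.float64(0.096), 38), (np.float64(0.099), 77), (np.float64(0.102), 184), (np.float64(0.105), 36), (np.float64(0.108), 10)]
```

>>> move_arm(series=[{"wx": 0, "wy": 0, "wz": 0, "x": -0.01, "y": 0.003, "z": -0.001, "jaw": 0.02}, {"wx": 0, "wy": 0, "wz": 0, "x": -0.035, "y": 0.003, "z": -0.001, "jaw": 0.02}, {"wx": 0, "wy": 0, "wz": 0, "x": -0.07, "y": 0.003, "z": -0.001, "jaw": 0.02}, {"wx": 0, "wy": 0, "wz": 0, "x": -0.098, "y": 0.003, "z": -0.001, "jaw": 0.02}, {"wx": 0, "wy": 0, "wz": 0, "x": -0.108, "y": 0.003, "z": -0.001, "jaw": 0.02}, {"wx": 0, "wy": 0, "wz": 0, "x": -0.108, "y": 0.003, "z": -0.001, "jaw": 0.02}, {"wx": 0, "wy": 0, "wz": 0, "x": -0.108, "y": 0.003, "z": 0.004, "jaw": 0.02}, {"wx": 0, "wy": 0, "wz": 0, "x": -0.108, "y": 0.003, "z": 0.008, "jaw": 0.02}, {"wx": 0, "wy": 0, "wz": 0, "x": -0.108, "y": 0.003, "z": 0.0095, "jaw": 0.02}, {"wx": 0, "wy": 0, "wz": 0, "x": -0.108, "y": 0.003, "z": 0.0095, "jaw": 0.02}])

```text
time: 22.7
position: [0.6172, 0.106, 0.1402]
tcp_rot: [[-1.0, 0.018, 0.0], [0.018, 1.0, -0.0], [-0.0, -0.0, -1.0]]
ft_force: [-3.6, -1.6, 8.4]
opening: 0.0268
finger_force: 39.9
```

```bash
python3 p.py .618,.105,.14,89;python3 m.py .618 .105 64
```

```text
pos [0.6172 0.106  0.1402] yang 89.0 q [ 0.1   0.59  1.52 -0.    1.03 -1.46] t 22.7 open 0.0268
.618,.105,.14,89 shift [-0.0008 -0.001   0.0002] w5 [-0.  0. -0.]
400 [616.3 104.7] [34.  86.1] 1.5
[(np.float64(0.06), 0), (np.float64(0.063), 0), (np.float64(0.066), 0), (np.float64(0.069), 0), (np.float64(0.072), 2), (np.float64(0.075), 19), (np.float64(0.078), 34), (np.float64(0.081), 24), (np.float64(0.084), 28), (np.float64(0.087), 31), (np.float64(0.09), 78), (np.float64(0.093), 150), (np.float64(0.096), 17), (np.float64(0.099), 2), (np.float64(0.102), 0), (np.float64(0.105), 1), (np.float64(0.108), 10)]
```

>>> move_arm(series=[{"wx": 0, "wy": 0, "wz": 0, "x": 0, "y": 0, "z": 0, "jaw": 0.045}, {"wx": 0, "wy": 0, "wz": 0, "x": 0, "y": 0, "z": 0, "jaw": 0.045}, {"wx": 0, "wy": 0, "wz": 0, "x": 0, "y": 0, "z": 0, "jaw": 0.045}, {"wx": 0, "wy": 0, "wz": 0, "x": 0, "y": 0, "z": -0.03, "jaw": 0.045}, {"wx": 0, "wy": 0, "wz": 0, "x": 0, "y": 0, "z": -0.06, "jaw": 0.05}, {"wx": 0, "wy": 0, "wz": 0, "x": 0.06, "y": 0, "z": -0.07, "jaw": 0.055}, {"wx": 0, "wy": 0, "wz": 0, "x": 0.12, "y": 0, "z": -0.1, "jaw": 0.055}, {"wx": 0, "wy": 0, "wz": 0, "x": 0.18, "y": 0, "z": -0.12, "jaw": 0.055}, {"wx": 0, "wy": 0, "wz": 0, "x": 0.24, "y": 0.05, "z": -0.12, "jaw": 0.055}, {"wx": 0, "wy": 0, "wz": 0, "x": 0.27, "y": 0.1, "z": -0.12, "jaw": 0.055}, {"wx": 0, "wy": 0, "wz": 0, "x": 0.27, "y": 0.15, "z": -0.12, "jaw": 0.055}, {"wx": 0, "wy": 0, "wz": 0, "x": 0.27, "y": 0.15, "z": -0.12, "jaw": 0.055}])

```text
time: 24.25
position: [0.3491, 0.2639, 0.2594]
tcp_rot: [[-1.0, 0.013, 0.0], [0.013, 1.0, 0.001], [-0.0, 0.001, -1.0]]
ft_force: [-0.5, -1.1, -0.1]
opening: 0.055
finger_force: 0.0
```

```bash
python3 - <<'E'
from h import *
c=cam('top');P=cloud(c);s=cam('scene');Q=cloud(s)
for n,x,y in(('S',.62,.24),('M',.619,.18),('L',.618,.105),('W',.6165,.016)):
    for M,k in((P,c),(Q,s)):
        m=(k['depth']>0)&(np.hypot(M[...,0]-x,M[...,1]-y)<.025)&(M[...,2]>.148)&(M[...,2]<.19);A=M[m]
        if len(A): print(n,len(A),((A.max(0)+A.min(0))/2)[:2].round(4),'top',A[:,2].max().round(4),np.percentile(A[:,2],97).round(4))
a=cv2.resize(c['img'][150:230,190:370,::-1],(675,300),interpolation=cv2.INTER_CUBIC);b=cv2.resize(s['img'][120:280,220:400,::-1],(675,300))
b=cv2.resize(s['img'][120:280,220:400,::-1],(337,300),interpolation=cv2.INTER_CUBIC)
o=np.zeros((600,675,3),np.uint8);o[:300]=a;o[300:,:337]=b;cv2.imwrite('pics/f.png',o)
E
python3 m.py .6185 .18 50
```

```text
S 143 [0.6153 0.2386] top 0.1694 0.1679
S 133 [0.6169 0.2374] top 0.1691 0.1678
M 143 [0.6162 0.1781] top 0.1677 0.167
M 147 [0.6173 0.1766] top 0.1692 0.1679
L 146 [0.6153 0.1047] top 0.1684 0.1672
L 166 [0.6153 0.1036] top 0.1689 0.1678
W 147 [0.6138 0.0132] top 0.1696 0.1682
W 179 [0.615  0.0128] top 0.1691 0.1672
270 [617.5 175.6] [59.2 31.8] 87.4
[(np.float64(0.06), 0), (np.float64(0.063), 0), (np.float64(0.066), 0), (np.float64(0.069), 0), (np.float64(0.072), 1), (np.float64(0.075), 20), (np.float64(0.078), 21), (np.float64(0.081), 12), (np.float64(0.084), 18), (np.float64(0.087), 23), (np.float64(0.09), 65), (np.float64(0.093), 80), (np.float64(0.096), 18), (np.float64(0.099), 1), (np.float64(0.102), 2), (np.float64(0.105), 0), (np.float64(0.108), 5)]
```

View pics/f.png

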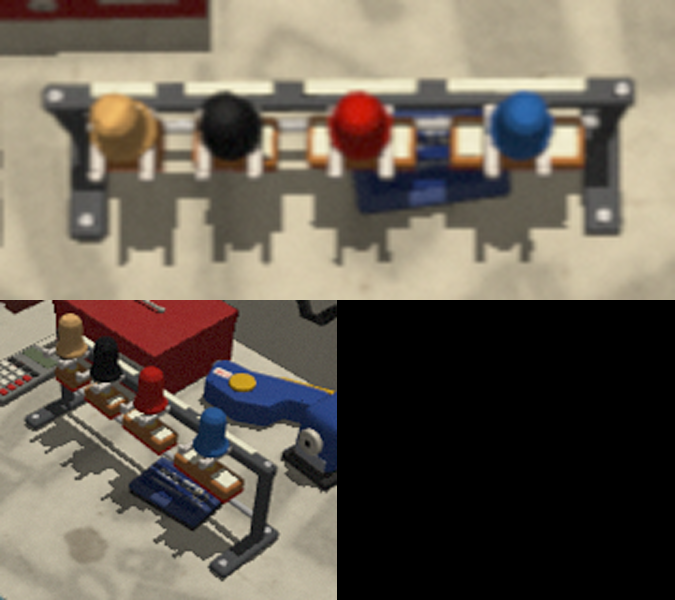

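All four stamps hang upright in order (pale, black, red, blue), within about 5 mm of their seats, and the gripper is clear. I'm handing in.

```bash
python3 -c "
from station import ctrl
print(ctrl.hand_in())"
```

```text
the job is handed in; nothing more can be done
None
```

All four stamps hang upright on the rack in plate order, left to right pale, black, red, blue; by camera each is within about 5 mm of its seat, and the job is handed in at about 24 s with no verdict returned.

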